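Put the pastry tools away in the drawer behind the saucepan

ROBOT

A 6-joint arm with a two-finger parallel gripper is mounted at the origin on the work surface. World frame = base frame: x ahead of the robot, y to its left, z up, the work surface at z = 0. Lengths are in m, angles in rad, forces in N, time in s.
With the tool pointing down it reaches from about 0.35 to 0.875 m from the base axis. Payload 4.2 kg.
Tool frame: the origin (TCP) lies on the centre line of the jaws, within the pads' length; the fingertips stand 19 mm ahead of it and the grasp point (between the pads) is the TCP (r.tcp_to_tips is the z of the fingertips in the tool frame, in m); z points along the fingers, y is the line along which they close (so a half turn about z gives the same grasp; the last joint's range is limited). The gripper opens to 85 mm and grips with 20 to 120 N. Pads are 22 mm wide; open, the fingers measure 114 mm over their backs; the gripper's body (76 mm by 85 mm) begins 54 mm behind the grasp point. The pads swing forward as they close: fully open they stand 13 mm farther back than shut.
Start: joints at [-0.883, 0.385, 0.008, 0, -1.194, -0.259], TCP at [0.26, -0.568, 0.25] pointing down, gripper open.
Joint ranges: [-3.14, 3.14], [-1.21, 2.06], [-1.07, 1.41], [-3.16, 2.05], [-2.99, -0.16], [-3.1, 3.1]. Speed limits (rad/s): [2.79, 2.79, 3.14, 3.14, 3.14, 3.14].

INTERFACE

Orientations are given as a unit quaternion [w, x, y, z].
In Python, from cell import r gives the robot as it stands. The module is installed in compiled form; this text tells all that it offers.
- The arm moves only by the tool jog_arm, never from a script. Its argument "series" is a list of rows, each a list of 4 numbers: the shift along the tool's x, y, z in m, then the turn about the tool's z in rad. A call has 1 to 12 rows; each row shifts and turns the commanded pose from where the row before left it, along the tool's axes as they then stand; what a row does not reach is not made up. A row lasts 1/10 s, in which the tool goes at most 50 mm and 8.59 degrees, less where a joint would pass 70% of its speed; a pose out of reach is approached as far as the arm can. A call is refused whole if a number of a shift passes 0.05 or a number of a turn 0.15, either way. A call with a gripper value outside its range is refused whole. "fingers" is the closure in counts, from 0 (fully open) to 255 (shut), set as the call begins (left out, the last holds). The fingers move at their own pace and stop on an object; "squeeze" is the grip in N (left out, the last holds). Time passes only in rows, so rows that do not move let the fingers close. It gives the time, the measured TCP pose, the force, the opening and the grip force at its end, in the units of the state.
- r.sense(): the state, without advancing time (a new reading comes with each control period).
- r.camera(name): name is "side" or "top" or "wrist"; returns a dict with "pixels" (420x560x3 uint8, red, green, blue), "fx", "fy", "cx", "cy" (pixels), "R" (3x3) and "t" (3): a world point X has camera coordinates R X + t; the wrist camera has in their place "mount" (4x4, takes a point from camera to tool coordinates, whose origin is the TCP and whose axes are the flange's). Camera axes: x right, y down, z forward; pixel columns grow to the right and rows downward; lengths in m; the calibration is good to about 2 mm. The wrist camera is an equidistant fisheye: a pixel r from the principal point sees the ray r / f radians off the axis. A picture is of the moment at which its call begins: read the wrist's pose just before it. There is no depth.
- r.finish_job(): hands the job in; it is judged then, once.
Trained networks look in a picture, given as the dict that the camera call returned (one of the last four; its "shot" number tells which), for a name from the list of things; names that differ only in an ending like _2 or _b are one class to them, and where a whole thing is asked for, a point or a joint stands for the part that bears it (a point fixed in the world has none). Each returns a list of dicts, best first, with "confidence" (0 to 1); they miss things now and then, are a little off and sometimes report something else, mostly with a low value. They report only what shows in the picture. A call takes as long as a camera call. They do not tell look-alikes from the thing itself.
- r.masks_of(query, picture): "pixels" (420x560 bool, what is visible of it) and "xy" ([column, row] in pixels, amid what is visible of it).
- r.pinpoint(query, picture): "xy" ([column, row] in pixels: a listed point, or the origin of a listed thing).
The state is a dict: "clock": time; "q": joint angles; "joint_velocities": joint speeds; "effort": joint torques, N m; "tool_pos": TCP position; "tool_rot": TCP orientation; "force": force on the tool from outside, world axes, zero at the start; "ft_torque": the same for the moment, N m; "gripper_width": opening from 0.0 (shut) to 1.0 (fully open); "finger_force": force on a finger pad.
Only numpy, scipy, OpenCV 4.12 (cv2) and the standard library are available. Lean on these libraries where they do the work, as an engineer would, in place of code of your own. Each camera call takes 0.05 s, during which the arm holds its last target. There are 200 camera calls.

TASK

The saucepan stands in the way of the utensil drawer: slide it by its handle, without lifting or tipping it, onto the single-ring resting disc at the side, then pull the drawer wide open and put all the used pastry tools from the board inside. Then push the drawer fully shut and slide the saucepan, again without lifting it, back onto the double-ring cooking disc, standing within the disc. Never let the drawer run into the pan, and leave the bottle, jar, shaker and measuring cup where they are.

Things in the scene. Friction and masses are not known exactly. Their poses are not given: they have to be found in the camera images.
- unit_drawer0 (a joint): how far the utensil drawer is pulled out, m: 0 shut, 0.197 fully out; it slides along its unit's -x (towards the robot), about 1 N of friction, and stays where it is left; it starts shut or up to 20 mm ajar
- unit_drawer0_handle (a point): middle of the drawer's handle, a level round black bar 11 mm thick and 120 mm long, 72 mm above the bench (38 mm below the unit's top), along this frame's y; its centre line is 35 mm in front of the flat drawer front; moves with the drawer. The frame's x points into the unit, y along its front, z up. The grey unit is 280 mm deep (x), 260 mm wide, 110 mm high and fixed; a pie stands on the far half of its top
- drawer_floor (a point): foot of the drawer's inner front wall, in the middle of its width, on the drawer's inner floor, 22 mm above the bench; axes as the handle's; inside, the drawer reaches from here 235 mm in +x, 109 mm to either side in y, and is 66 mm deep, side and end walls 6 mm thick; with the drawer pulled out by q the part up to x = q - 6 mm is open from above, the rest lies under the unit's top. This point is 56 mm behind the handle's centre line. Moves with the drawer
- pan_mid (a point): small steel saucepan, open, 120 mm across, 70 mm high, flat base 110 mm across, 0.6 to 1 kg; the point lies on its axis 35 mm above its base; its handle points to this frame's -x (roughly towards the robot). It starts on the cooking disc, in the way of the drawer
- pan_grip (a point): the saucepan's straight level black handle: 20 mm wide (y), 14 mm high, reaching from 60 to 183 mm out from the pan's axis; the point lies on its centre line 105 mm from the axis, 55 mm above the base; x runs along the handle towards the pan
- cook_mid (a point): centre of the cooking disc, flush in the bench in front of the drawer: black glass, 180 mm across, with TWO concentric white rings near its edge
- rest_mid (a point): centre of the resting disc, flush in the bench to the left or right: black glass, 180 mm across, with ONE white ring near its edge; nothing stands on it at the start
- brush_mid (a point): pastry brush, wooden handle, flat pale bristles 40 mm wide; it lies flat on its handle, origin at the centre of the handle, half-way up (12 mm above what it lies on); the handle is a bar 100 mm long (x), 22 mm wide (y), 24 mm high; the head lies on +x, so the tool reaches from x = -50 mm to x = +100 mm. May be absent
- wheel_mid (a point): pastry wheel, dark wooden handle, steel disc 40 mm across lying level; it lies flat on its handle, origin at the centre of the handle, half-way up (12 mm above what it lies on); the handle is a bar 100 mm long (x), 22 mm wide (y), 24 mm high; the head lies on +x, so the tool reaches from x = -50 mm to x = +100 mm. May be absent
- whisk_mid (a point): small whisk, steel handle, wire balloon 38 mm wide; it lies flat on its handle, origin at the centre of the handle, half-way up (12 mm above what it lies on); the handle is a bar 100 mm long (x), 22 mm wide (y), 24 mm high; the head lies on +x, so the tool reaches from x = -50 mm to x = +100 mm. May be absent
- board: fixed wooden board 220 x 290 x 12 mm (x, y, z), origin at the centre of its underside, on the side of the drawer away from the resting disc; the two or three used tools lie on it side by side, about 84 mm apart in its y, roughly along its x, heads either way
- oil: green oil bottle, 60 mm across, 200 mm high, behind the resting disc; not to be disturbed; origin at the centre of its underside
- jar: glass jar, 60 mm across, 90 mm high, behind the resting disc; not to be disturbed; origin at the centre of its underside
- shaker: aluminium shaker, 48 mm across, 85 mm high, by the board's far corner (behind the board a fixed pie in its tin, 50 mm high, and behind the resting disc a fixed bowl, 70 mm high); not to be disturbed; origin at the centre of its underside
- cup: steel measuring cup, 56 mm across, 70 mm high, by the board's other far corner; not to be disturbed; origin at the centre of its underside
There are look-alikes about, which are no part of the job. Leave any turquoise or yellow look-alike of the part that bears whisk_mid alone.

How it is judged:
By the outcome, as a careful person would: the job done as asked, in the order asked, and still so for the second after the job is handed in, with the robot touching nothing.
Of brush, wheel, whisk only 2 to 3 are there at a start; the rules pass over those that are not, and their reading is None.
At some moment in a run one of brush, wheel, whisk may be knocked a few centimetres aside while the robot is not near it.
Once in a run the grip may slacken for a moment while it holds something.
It also fails if it takes over 208 s, if anything falls off the work surface, if the arm or the gripper's body presses on something with over 40 N, if the wrist force passes 120 N, or if a joint passes its speed limit or range.

## Working session

There is one attempt and no reset: what is moved stays moved. The work goes in short steps, Python scripts to look and compute and a tool call to move; the robot and the scene stay as the last step left them, time stands still between calls to the robot, and variables do not carry over. Pictures are saved under pics/ and viewed, at most 17 in all, crops included, and the job is handed in when it is done.

Besides the shell and the picture viewer there is one more tool, called after "Emit:" by a JSON object that holds its "api" and its "payload". jog_arm: Moves the arm, as the interface text tells. Its arguments: {"type":"object","properties":{"series":{"type":"array"},"fingers":{"type":"number"},"squeeze":{"type":"number"}},"required":["series"]}

```bash
mkdir -p pics; cat > h.py <<'E'
import numpy as np, cv2
from cell import r
from scipy.spatial.transform import Rotation as Ro
def rot(q): return Ro.from_quat([q[1],q[2],q[3],q[0]]).as_matrix()
def ray(p,xy,s=None):
    u=np.array(xy,float)
    if "R" in p:
        d=np.array([(u[0]-p["cx"])/p["fx"],(u[1]-p["cy"])/p["fy"],1]);R=np.array(p["R"])
        return -R.T@np.array(p["t"]),R.T@d
    a=np.array([(u[0]-p["cx"])/p["fx"],(u[1]-p["cy"])/p["fy"]]);th=np.linalg.norm(a)
    d=np.r_[np.sin(th)*a/max(th,1e-9),np.cos(th)];M=np.array(p["mount"]);W=rot(s["tool_rot"])
    return W@M[:3,3]+np.array(s["tool_pos"]),W@M[:3,:3]@d
def at(p,xy,z,s=None):
    c,d=ray(p,xy,s);return c+d*(z-c[2])/d[2]
def save(p,n,crop=None,k=1):
    im=cv2.cvtColor(p["pixels"],cv2.COLOR_RGB2BGR)
    if crop: x0,y0,x1,y1=crop;im=im[y0:y1,x0:x1]
    cv2.imwrite("pics/"+n,cv2.resize(im,None,fx=k,fy=k,interpolation=cv2.INTER_CUBIC))
def shot(n): 
    s=r.sense();p=r.camera(n);return p,s
def yaw():
    R=rot(r.sense()["tool_rot"]);return R
Z=dict(unit_drawer0_handle=.072,drawer_floor=.022,pan_mid=.035,pan_grip=.055,cook_mid=0,rest_mid=0,brush_mid=.024,wheel_mid=.024,whisk_mid=.024,board=.0,oil=0,jar=0,shaker=0,cup=0)
E
python3 - <<'E'
from h import *
s=r.sense();print(s["tool_pos"],s["tool_rot"],s["clock"],r.tcp_to_tips)
for n in("top","side"):
    p,_=shot(n);save(p,n+"0.png",k=1.4)
    for k,z in Z.items():
        for d in r.pinpoint(k,p)[:4]:
            print(n,k,np.round(d["xy"]),round(d["confidence"],2),np.round(at(p,d["xy"],z),3))
E
```

```text
[ 0.25965359 -0.56791112  0.24920643] [-3.08558724e-04 -2.12669568e-01  9.77123550e-01  1.06223754e-03] 0.0 0.019
top unit_drawer0_handle [269. 166.] 0.83 [0.641 0.019 0.072]
top unit_drawer0_handle [396. 181.] 0.55 [ 0.603 -0.357  0.072]
top drawer_floor [267. 151.] 0.96 [0.696 0.025 0.022]
top pan_mid [263. 204.] 0.97 [0.532 0.035 0.035]
top pan_grip [271. 241.] 0.77 [0.422 0.011 0.055]
top cook_mid [204. 156.] 0.46 [0.683 0.218 0.   ]
top rest_mid [377. 221.] 0.69 [ 0.489 -0.318  0.   ]
top brush_mid [165. 205.] 0.88 [0.527 0.329 0.024]
top whisk_mid [150. 283.] 0.67 [0.292 0.368 0.024]
top whisk_mid [194. 214.] 0.62 [0.502 0.241 0.024]
top whisk_mid [208. 277.] 0.55 [0.314 0.196 0.024]
top board [169. 203.] 0.78 [0.535 0.322 0.   ]
top oil [365. 178.] 0.7 [ 0.623 -0.282  0.   ]
top jar [392. 178.] 0.79 [ 0.621 -0.365  0.   ]
top jar [267. 149.] 0.58 [0.709 0.025 0.   ]
top shaker [205. 154.] 0.53 [0.689 0.217 0.   ]
top cup [140. 151.] 0.88 [0.695 0.417 0.   ]
side unit_drawer0_handle [229. 204.] 0.8 [0.649 0.018 0.072]
side drawer_floor [214. 210.] 0.59 [0.707 0.015 0.022]
side 
[... 154 characters left out ...]
k_mid [263. 233.] 0.77 [0.533 0.033 0.   ]
side rest_mid [312. 165.] 0.74 [ 0.485 -0.336  0.   ]
side brush_mid [223. 303.] 0.56 [0.538 0.314 0.024]
side brush_mid [154. 320.] 0.52 [0.682 0.42  0.024]
side whisk_mid [315. 298.] 0.79 [0.316 0.217 0.024]
side whisk_mid [241. 285.] 0.71 [0.516 0.246 0.024]
side whisk_mid [306. 355.] 0.61 [0.293 0.376 0.024]
side whisk_mid [228. 208.] 0.58 [ 0.667 -0.008  0.024]
side board [226. 313.] 0.97 [0.524 0.326 0.   ]
side oil [271. 166.] 0.8 [ 0.622 -0.276  0.   ]
side jar [284. 151.] 0.75 [ 0.608 -0.374 -0.   ]
side shaker [192. 267.] 0.98 [0.678 0.224 0.   ]
side cup [158. 320.] 0.91 [ 0.68   0.407 -0.   ]
side cup [227. 308.] 0.71 [0.53  0.312 0.   ]
```

```bash
ls pics
```

```text
side0.png
top0.png
```

View pics/top0.png

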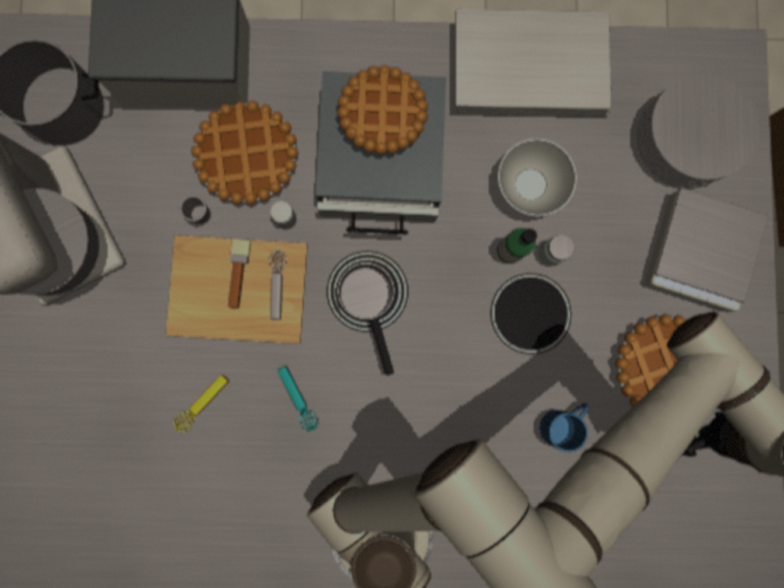

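View pics/side0.png

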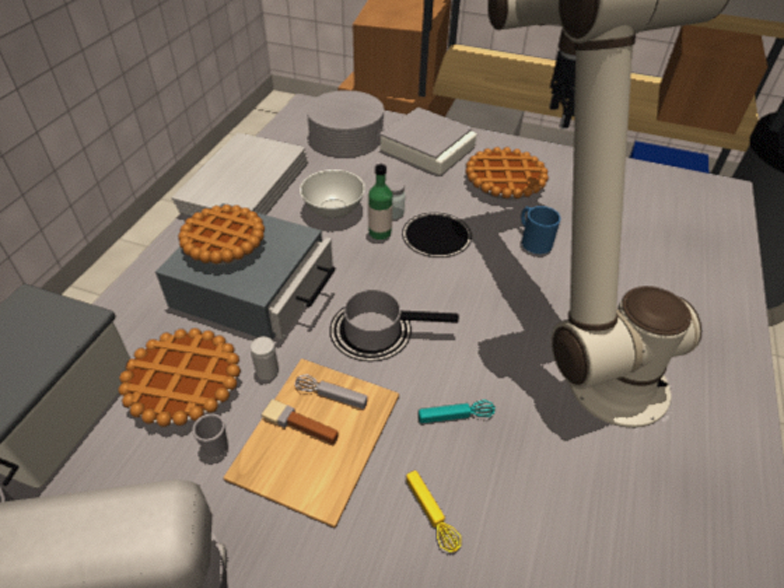

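Top view: the unit is at (380,150). The pan is on the double ring at (365,293), with its handle running to (385,370). The single-ring disc is at (531,313). On the board are the brush (237,275) and the steel whisk (277,285).

Whisk candidates: steel on the board (277,285), turquoise (298,398) and yellow (202,403). The steel one is the right one and the other two are look-alikes. There is no wheel.

Discs: double ring (365,293) and single ring (531,313). I'll check this in one close crop.

```bash
cat >> h.py <<'E'
def go(x,y,z,deg=None):
    """tool-frame turn then shift to reach x,y,z with tool x along deg (mod 180)"""
    s=r.sense();R=rot(s["tool_rot"]);a=np.degrees(np.arctan2(R[1,0],R[0,0]));t=0
    if deg is not None:
        t=-((deg-a+90)%180-90)
        a=a-t
    c,sn=np.cos(np.radians(a)),np.sin(np.radians(a))
    w=np.array([x,y,z])-s["tool_pos"]
    print("yaw0",round(a+t,1),"turn rad",round(np.radians(t),3),"then shift mm",np.round([1e3*(w[0]*c+w[1]*sn),1e3*(w[0]*sn-w[1]*c),-1e3*w[2]],1),"pos",np.round(s["tool_pos"],3),"q6",round(s["q"][5],2))
E
python3 - <<'E'
from h import *
p,_=shot("top");save(p,"c1.png",(110,140,430,310),2.4)
m=r.masks_of("pan_grip",p)+r.masks_of("pan_mid",p)
for d in m[:3]: print(d["xy"],d["confidence"],d["pixels"].sum())
go(.425,.008,.2,15.4)
E
```

```text
[265.1, 210.1] 0.71 1629
[264.3, 151.6] 0.49 1267
[264.1, 210.0] 0.82 1586
yaw0 -155.4 turn rad 0.16 then shift mm [-312.3  511.8   50.3] pos [ 0.26  -0.568  0.25 ] q6 -0.26
```

View pics/c1.png

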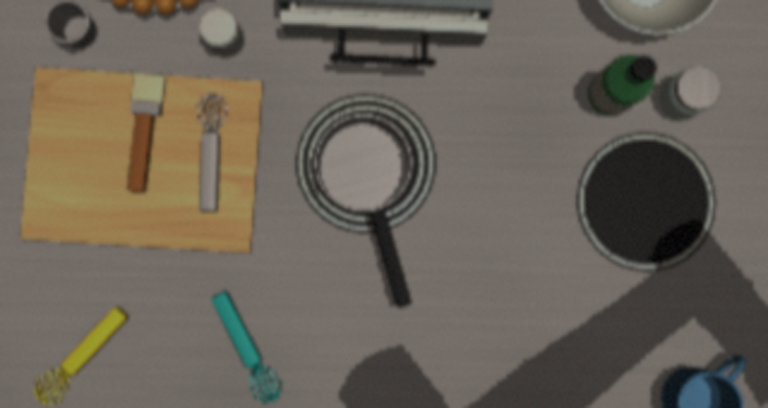

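The crop confirms it: double-ring cook disc at (366,162) with the pan on it, single-ring disc at (646,201), and the steel whisk and brush on the board.

Emit:
{"api": "jog_arm", "payload": {"series": [[0, 0, 0, 0.08], [0, 0, 0, 0.08], [-0.024, 0.0394, 0, 0], [-0.024, 0.0394, 0, 0], [-0.024, 0.0394, 0, 0], [-0.024, 0.0394, 0, 0], [-0.024, 0.0394, 0, 0], [-0.024, 0.0394, 0, 0], [-0.024, 0.0394, 0, 0], [-0.024, 0.0394, 0, 0], [-0.024, 0.0394, 0, 0], [-0.024, 0.0394, 0, 0]], "fingers": 0, "squeeze": 60}}

```text
clock: 2.85
tool_pos: [0.3868, -0.123, 0.2508]
tool_rot: [0.001, -0.134, 0.991, -0.0]
force: [0.9, -0.4, 0.3]
gripper_width: 1.002
finger_force: 0.0
```

Emit:
{"api": "jog_arm", "payload": {"series": [[-0.024, 0.0394, 0.016, 0], [-0.024, 0.0394, 0.016, 0], [-0.024, 0.0394, 0.016, 0], [0, 0, 0, 0], [0, 0, 0, 0]]}}

```text
clock: 3.35
tool_pos: [0.4246, 0.0092, 0.2021]
tool_rot: [-0.001, -0.135, 0.991, -0.0]
force: [-0.3, -0.3, -0.0]
gripper_width: 1.003
finger_force: 0.0
```

```bash
python3 - <<'E'
from h import *
p,s=shot("wrist");save(p,"w1.png",k=1.3)
for k in("pan_grip","pan_mid"):
    for d in r.pinpoint(k,p)[:3]: print(k,np.round(d["xy"]),round(d["confidence"],2),np.round(at(p,d["xy"],Z[k],s),3))
p,_=shot("top")
for k,u in(("cook",(262.5,207.5)),("rest",(379.2,223.75))): print(k,at(p,u,0).round(3))
go(.425,.008,.055,15.4)
E
```

```text
pan_grip [285. 194.] 0.68 [0.422 0.013 0.055]
pan_mid [287. 284.] 0.83 [0.519 0.043 0.035]
pan_mid [474. 312.] 0.65 [0.508 0.286 0.035]
cook [0.525 0.037 0.   ]
rest [ 0.48  -0.324  0.   ]
yaw0 -164.7 turn rad -0.002 then shift mm [ -0.6   0.5 147.8] pos [0.425 0.007 0.203] q6 -1.71
```

View pics/w1.png

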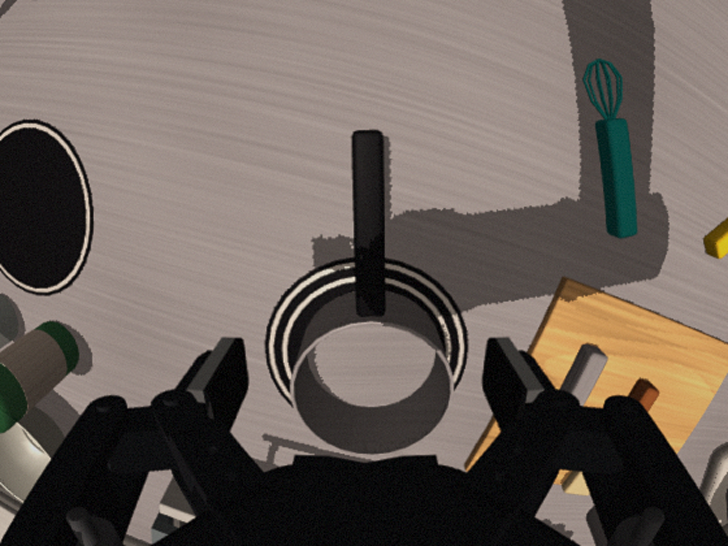

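Wrist view: the handle is vertical at x≈369 of 728 (jaw centre ≈364) and aligned, with the pan's mouth at (372,385). I'll lower the tool with a small +y correction and grip.

Emit:
{"api": "jog_arm", "payload": {"series": [[0, 0.005, 0.03, 0], [0, 0, 0.03, 0], [0, 0, 0.03, 0], [0, 0, 0.03, 0], [0, 0, 0.027, 0], [0, 0, 0, 0]]}}

```text
clock: 4.15
tool_pos: [0.4212, 0.0112, 0.0531]
tool_rot: [-0.003, -0.133, 0.991, -0.001]
force: [-0.3, 0.8, 0.5]
gripper_width: 1.0
finger_force: 0.0
```

Emit:
{"api": "jog_arm", "payload": {"series": [[0, 0, 0, 0], [0, 0, 0, 0], [0, 0, 0, 0], [0, 0, 0, 0], [0, 0, 0, 0], [0, 0, 0, 0], [0, 0, 0, 0], [0, 0, 0, 0]], "fingers": 255, "squeeze": 60}}

```text
clock: 4.95
tool_pos: [0.4237, 0.0133, 0.0564]
tool_rot: [0.001, -0.135, 0.991, -0.0]
force: [-2.4, 0.3, 7.6]
gripper_width: 0.221
finger_force: 59.5
```

```bash
python3 - <<'E'
from h import *
p,s=shot("top")
for d in r.pinpoint("pan_mid",p)[:2]: print(np.round(d["xy"]),d["confidence"],at(p,d["xy"],.035).round(3))
P=s["tool_pos"];print(s["gripper_width"],s["finger_force"],s["force"])
go(P[0]-.045,P[1]-.361,P[2])
E
```

```text
[397. 180.] 0.71 [ 0.611 -0.371  0.035]
[262. 207.] 0.67 [0.524 0.038 0.035]
0.220793916476408 59.45278823375702 [-2.40830818  0.34302588  7.5677755 ]
yaw0 -164.5 turn rad 0.0 then shift mm [ 139.7 -335.9    0. ] pos [0.424 0.013 0.056] q6 -1.72
```

Emit:
{"api": "jog_arm", "payload": {"series": [[0.005, -0.012, 0, 0], [0.01, -0.024, 0, 0], [0.01, -0.024, 0, 0], [0.01, -0.024, 0, 0], [0.01, -0.024, 0, 0], [0.01, -0.024, 0, 0], [0.01, -0.024, 0, 0], [0.01, -0.024, 0, 0]]}}

```text
clock: 5.85
tool_pos: [0.4005, -0.1807, 0.0563]
tool_rot: [0.002, -0.135, 0.991, -0.0]
force: [1.1, 7.6, 3.9]
gripper_width: 0.218
finger_force: 60.6
```

Emit:
{"api": "jog_arm", "payload": {"series": [[0.01, -0.024, 0, 0], [0.01, -0.024, 0, 0], [0.01, -0.024, 0, 0], [0.01, -0.024, 0, 0], [0.01, -0.024, 0, 0], [0.01, -0.024, 0, 0], [0.005, -0.012, 0, 0], [0, 0, 0, 0], [0, 0, 0, 0]]}}

```text
clock: 6.75
tool_pos: [0.3782, -0.3494, 0.0564]
tool_rot: [0.001, -0.134, 0.991, -0.001]
force: [-1.0, -6.2, 4.3]
gripper_width: 0.222
finger_force: 60.6
```

```bash
python3 - <<'E'
from h import *
for n in("top","side"):
    p,s=shot(n)
    for d in r.pinpoint("pan_mid",p)[:2]: print(n,np.round(d["xy"]),d["confidence"],at(p,d["xy"],.035).round(3))
    for d in r.pinpoint("cook_mid",p)[:2]: print(n,"cook",np.round(d["xy"]),d["confidence"],at(p,d["xy"],0).round(3))
    if n=="top": save(p,"c2.png",(110,110,430,310),2.4)
go(.48-.101,-.324-.028,.056)
E
```

```text
top [382. 225.] 0.74 [ 0.473 -0.326  0.035]
top cook [262. 208.] 0.76 [0.525 0.039 0.   ]
side [314. 159.] 0.81 [ 0.477 -0.327  0.035]
side cook [229. 203.] 0.67 [ 0.685 -0.051  0.   ]
side cook [263. 237.] 0.55 [0.529 0.049 0.   ]
yaw0 -164.6 turn rad 0.0 then shift mm [-0.1 -2.9  0.4] pos [ 0.378 -0.349  0.056] q6 -0.87
```

View pics/c2.png

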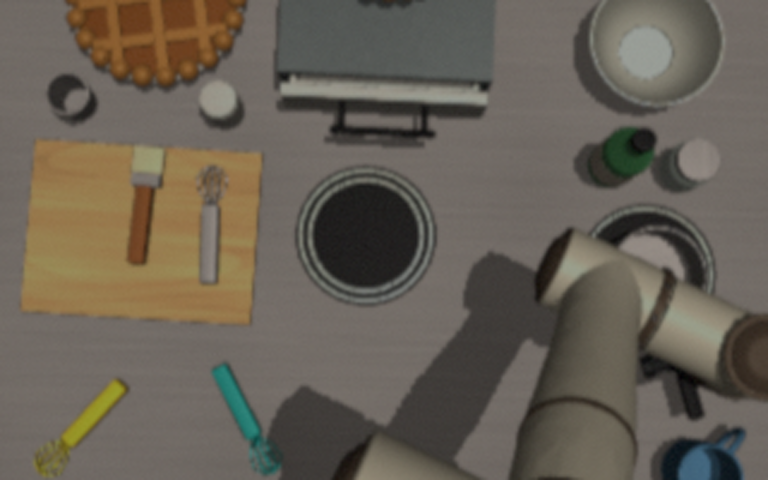

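Top crop: the pan sits within the single-ring disc at (650,265), and the cook disc at (367,235) is free. The drawer bar runs (331,133)–(434,136). Releasing and lifting.

Emit:
{"api": "jog_arm", "payload": {"series": [[0, 0, 0, 0], [0, 0, 0, 0], [0, 0, 0, 0], [0, 0, 0, 0], [0, 0, 0, 0], [0, 0, -0.03, 0], [0, 0, -0.045, 0], [0, 0, -0.045, 0], [0, 0, -0.045, 0]], "fingers": 0}}

```text
clock: 7.95
tool_pos: [0.3772, -0.3477, 0.222]
tool_rot: [-0.0, -0.134, 0.991, 0.0]
force: [0.6, -0.9, -0.4]
gripper_width: 0.999
finger_force: 0.0
```

```bash
python3 - <<'E'
from h import *
p,s=shot("top")
a=at(p,(110+331/2.4,110+133/2.4),.072);b=at(p,(110+434/2.4,110+136/2.4),.072);print(a,b,(a+b)/2)
for z,n in((.035,"pan_mid"),):
  for d in r.pinpoint(n,p)[:2]: print(n,d["confidence"],at(p,d["xy"],z).round(3))
go(.56,.02,.22,88.3)
E
```

```text
[0.64302991 0.08069214 0.072     ] [ 0.64117926 -0.04616629  0.072     ] [0.64210459 0.01726292 0.072     ]
yaw0 -164.5 turn rad -1.271 then shift mm [-375.2 -168.3    7.3] pos [ 0.381 -0.35   0.227] q6 -0.87
```

Emit:
{"api": "jog_arm", "payload": {"series": [[0, 0, 0, -0.14], [0, 0, 0, -0.14], [0, 0, 0, -0.14], [0, 0, 0, -0.14], [0, 0, 0, -0.14], [0, 0, 0, -0.14], [0, 0, 0, -0.14], [0, 0, 0, -0.14], [0, 0, 0, -0.14], [0, 0, 0, 0]]}}

```text
clock: 9.05
tool_pos: [0.3774, -0.3478, 0.2197]
tool_rot: [-0.0, -0.692, 0.722, 0.0]
force: [0.3, -1.1, -0.1]
gripper_width: 1.001
finger_force: 0.0
```

Emit:
{"api": "jog_arm", "payload": {"series": [[-0.0417, -0.0187, 0, 0], [-0.0417, -0.0187, 0, 0], [-0.0417, -0.0187, 0, 0], [-0.0417, -0.0187, 0, 0], [-0.0417, -0.0187, 0, 0], [-0.0417, -0.0187, 0, 0], [-0.0417, -0.0187, 0, 0], [-0.0417, -0.0187, 0, 0], [-0.0417, -0.0187, 0, 0], [0, 0, 0, 0], [0, 0, 0, 0]], "fingers": 180}}

```text
clock: 10.15
tool_pos: [0.5613, 0.0208, 0.2194]
tool_rot: [-0.001, -0.692, 0.722, 0.0]
force: [-0.6, -0.3, 0.8]
gripper_width: 0.293
finger_force: 0.0
```

```bash
python3 - <<'E'
from h import *
print(r.sense()["gripper_width"])
p,s=shot("wrist");save(p,"w2.png",k=1.3)
for k in("unit_drawer0_handle","drawer_floor"):
    for d in r.pinpoint(k,p)[:3]: print(k,np.round(d["xy"]),round(d["confidence"],2),np.round(at(p,d["xy"],Z[k],s),3))
go(.642,.018,.16,89)
E
```

```text
0.29258488518846265
unit_drawer0_handle [184. 200.] 0.96 [0.648 0.02  0.072]
drawer_floor [146. 188.] 0.83 [0.707 0.018 0.022]
yaw0 -92.5 turn rad -0.027 then shift mm [ -0.5 -81.2  60.1] pos [0.561 0.019 0.22 ] q6 -0.37
```

View pics/w2.png

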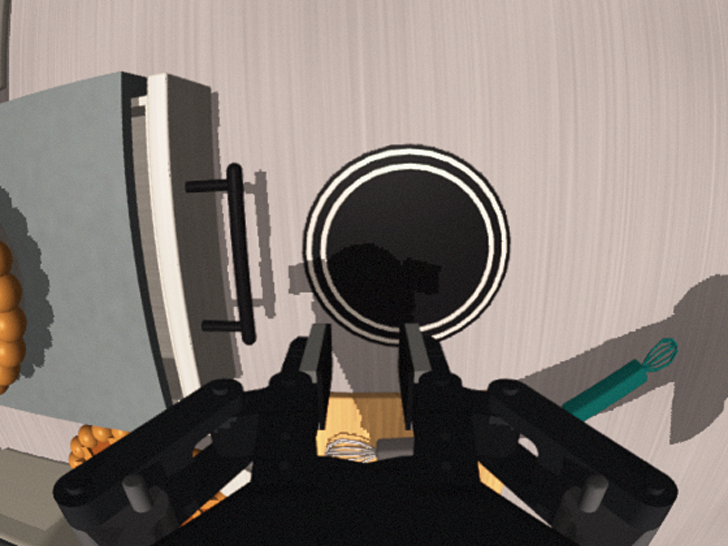

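Wrist view: the drawer is slightly ajar and its bar runs (234,168)–(249,340). The empty cook disc is at (407,243).

Emit:
{"api": "jog_arm", "payload": {"series": [[0, -0.03, 0, -0.027], [0, -0.03, 0.03, 0], [0, -0.024, 0.04, 0], [0, 0, 0, 0], [0, 0, 0, 0]]}}

```text
clock: 10.8
tool_pos: [0.6447, 0.0163, 0.1489]
tool_rot: [-0.002, -0.701, 0.713, 0.001]
force: [1.1, -0.6, 1.7]
gripper_width: 0.291
finger_force: 0.0
```

```bash
python3 - <<'E'
from h import *
p,s=shot("wrist");save(p,"w3.png",k=1.3)
print(s["tool_pos"])
for k in("unit_drawer0_handle","drawer_floor"):
    for d in r.pinpoint(k,p)[:3]: print(k,np.round(d["xy"]),round(d["confidence"],2),np.round(at(p,d["xy"],Z[k],s),3))
E
```

```text
[0.64471628 0.01628412 0.14885192]
unit_drawer0_handle [275. 229.] 0.79 [0.649 0.02  0.072]
```

View pics/w3.png

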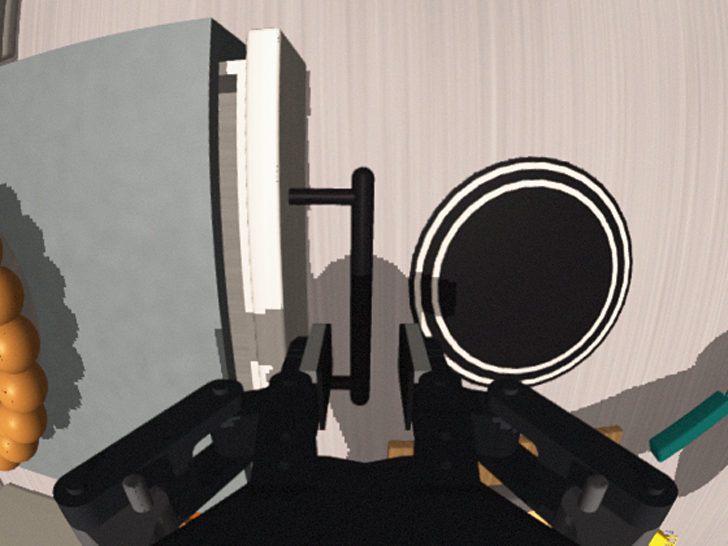

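Wrist view: the bar (column ≈363) lies midway between the fingers (318–410). I'll lower, close and pull.

Emit:
{"api": "jog_arm", "payload": {"series": [[0, 0, 0.025, 0], [0, 0, 0.025, 0], [0, 0, 0.025, 0], [0, 0, 0, 0]]}}

```text
clock: 11.35
tool_pos: [0.6433, 0.0175, 0.0744]
tool_rot: [-0.001, -0.702, 0.713, 0.001]
force: [-0.5, 0.0, -0.1]
gripper_width: 0.294
finger_force: 0.0
```

Emit:
{"api": "jog_arm", "payload": {"series": [[0, 0, 0, 0], [0, 0, 0, 0], [0, 0, 0, 0], [0, 0, 0, 0], [0, 0, 0, 0]], "fingers": 255}}

```text
clock: 11.85
tool_pos: [0.6468, 0.018, 0.0778]
tool_rot: [0.002, -0.702, 0.712, -0.001]
force: [-1.5, -0.1, 7.1]
gripper_width: 0.103
finger_force: 59.2
```

Emit:
{"api": "jog_arm", "payload": {"series": [[0, 0.01, 0, 0], [0, 0.02, 0, 0], [0, 0.02, 0, 0], [0, 0.02, 0, 0], [0, 0.02, 0, 0], [0, 0.02, 0, 0], [0, 0.02, 0, 0], [0, 0.02, 0, 0], [0, 0.015, 0, 0], [0, 0, 0, 0]]}}

```text
clock: 12.85
tool_pos: [0.482, 0.0234, 0.0778]
tool_rot: [0.005, -0.702, 0.712, -0.001]
force: [-0.5, 10.4, 6.5]
gripper_width: 0.104
finger_force: 59.7
```

```bash
python3 - <<'E'
from h import *
s=r.sense();print(s["gripper_width"],s["force"],s["tool_pos"])
p,s=shot("top");save(p,"c3.png",(110,110,430,310),2.4)
for k in("unit_drawer0_handle","drawer_floor"):
    for d in r.pinpoint(k,p)[:3]: print(k,np.round(d["xy"]),round(d["confidence"],2),np.round(at(p,d["xy"],Z[k],s),3))
E
```

```text
0.10410908151468874 [-0.52721132 10.42579028  6.46744511] [0.48199362 0.02335858 0.07779977]
drawer_floor [268. 206.] 0.77 [0.527 0.02  0.022]
```

Emit:
{"api": "jog_arm", "payload": {"series": [[-0.001, 0.008, 0, 0], [-0.001, 0.008, 0, 0], [-0.001, 0.006, 0, 0], [0, 0.004, 0, 0], [0, 0, 0, 0]]}}

```text
clock: 13.5
tool_pos: [0.4607, 0.0244, 0.0778]
tool_rot: [0.006, -0.703, 0.711, -0.004]
force: [12.4, -8.6, -1.4]
gripper_width: 0.102
finger_force: 59.6
```

Emit:
{"api": "jog_arm", "payload": {"series": [[0, 0, 0, 0], [0, 0, 0, 0], [0, 0, 0, 0], [0, 0, -0.02, 0], [0, 0, -0.04, 0], [0, 0, -0.04, 0], [0, 0, -0.04, 0], [0, 0, -0.04, 0], [0, 0, 0, 0]], "fingers": 175}}

```text
clock: 14.4
tool_pos: [0.457, 0.0245, 0.261]
tool_rot: [0.005, -0.702, 0.712, -0.003]
force: [0.3, 0.0, 0.3]
gripper_width: 0.315
finger_force: 0.0
```

```bash
python3 - <<'E'
from h import *
for n in ("top","side","wrist"):
  p,s=shot(n)
  for k in("unit_drawer0_handle","drawer_floor","whisk_mid","brush_mid"):
    for d in r.pinpoint(k,p)[:3]: print(n,k,np.round(d["xy"]),round(d["confidence"],2),np.round(at(p,d["xy"],Z[k],s),3))
  for k in("whisk_mid","brush_mid"):
    for d in r.masks_of(k,p)[:3]:
        ys,xs=np.nonzero(d["pixels"])
        if n!="wrist":
            w=np.array([at(p,u,.024,s)[:2] for u in zip(xs,ys)]);c=w.mean(0);e,v=np.linalg.eigh(np.cov((w-c).T));t=(w-c)@v[:,1]
            print(n,"mask",k,round(d["confidence"],2),len(xs),c.round(3),"ang",np.degrees(np.arctan2(v[1,1],v[0,1])).round(1),"len",np.ptp(t).round(3))
  if n=="top": save(p,"c3.png",(110,90,430,310),2.4)
print(s["gripper_width"],s["tool_pos"])
E
```

```text
top drawer_floor [265. 210.] 0.81 [0.515 0.028 0.022]
top whisk_mid [151. 283.] 0.92 [0.292 0.365 0.024]
top whisk_mid [194. 213.] 0.64 [0.505 0.242 0.024]
top brush_mid [165. 202.] 0.64 [0.537 0.33  0.024]
top brush_mid [396. 257.] 0.54 [ 0.378 -0.371  0.024]
top brush_mid [382. 225.] 0.18 [ 0.475 -0.329  0.024]
top mask whisk_mid 0.92 336 [0.283 0.383] ang 137.8 len 0.144
top mask whisk_mid 0.64 318 [0.53  0.234] ang 177.8 len 0.138
top mask brush_mid 0.73 494 [0.565 0.318] ang 174.7 len 0.151
top mask brush_mid 0.46 543 [ 0.627 -0.288] ang 128.1 len 0.101
side unit_drawer0_handle [284. 222.] 0.57 [0.468 0.029 0.072]
side drawer_floor [269. 228.] 0.97 [0.517 0.026 0.022]
side drawer_floor [225. 311.] 0.61 [0.523 0.335 0.022]
side whisk_mid [318. 297.] 0.83 [0.308 0.21  0.024]
side whisk_mid [242. 286.] 0.69 [0.512 0.25  0.024]
side whisk_mid [306. 352.] 0.57 [0.293 0.368 0.024]
side brush_mid [224. 307.] 0.89 [0.53  0.324 0.024]
side mask whisk_mid 0.91 430 [0.529 0.234] ang 179.9 len 0.148
side mask whisk_mid 0.73 484 [0.303 0.198] ang -152.4 len 0.146
side mask whisk_mid 0.61 566 [0.288 0.389] ang 136.6 len 0.149
side mask brush_mid 0.88 665 [0.566 0.318] ang 174.3 len 0.154
wrist unit_drawer0_handle [275. 188.] 0.6 [0.46  0.025 0.072]
wrist drawer_floor [222. 180.] 0.73 [0.521 0.027 0.022]
wrist drawer_floor [156. 386.] 0.69 [0.673 0.377 0.022]
wrist whisk_mid [242. 331.] 0.87 [0.511 0.238 0.024]
wrist whisk_mid [384. 297.] 0.61 [0.32  0.187 0.024]
wrist whisk_mid [379. 384.] 0.46 [0.3   0.364 0.024]
wrist brush_mid [235. 361.] 0.66 [0.526 0.297 0.024]
0.3136758682573501 [0.45450698 0.02367307 0.25510717]
```

View pics/c3.png

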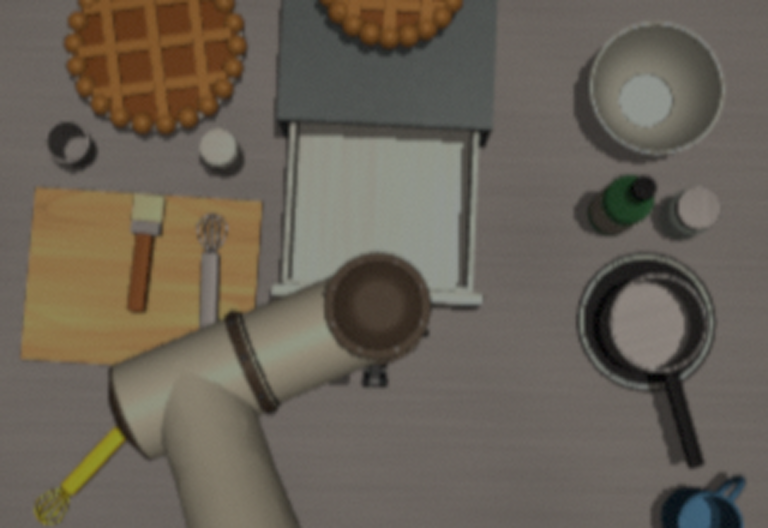

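Top crop: the drawer is fully open at (385,210). The brush handle is at (142,270), the steel whisk handle at (209,290), and the pan is within the rest disc at (647,322). Now turning to fetch the whisk.

Emit:
{"api": "jog_arm", "payload": {"series": [[0, 0, 0, -0.143], [0, 0, 0, -0.143], [0, 0, 0, -0.143], [0, 0, 0, -0.143], [0, 0, 0, -0.143], [0, 0, 0, -0.143], [0, 0, 0, -0.143], [0, 0, 0, -0.143], [0, 0, 0, -0.143], [0, 0, 0, -0.143], [0, 0, 0, -0.143], [0, 0, 0, 0]], "fingers": 0}}

```text
clock: 16.65
tool_pos: [0.4545, 0.0237, 0.2553]
tool_rot: [-0.0, 1.0, -0.007, 0.0]
force: [0.5, -0.6, 0.4]
gripper_width: 1.003
finger_force: 0.0
```

Emit:
{"api": "jog_arm", "payload": {"series": [[0.008, -0.036, 0.005, 0], [0.008, -0.036, 0.01, 0], [0.008, -0.036, 0.01, 0], [0.008, -0.036, 0.015, 0], [0.008, -0.036, 0.015, 0], [0.008, -0.036, 0.015, 0], [0, 0, 0, 0], [0, 0, 0, 0]]}}

```text
clock: 17.45
tool_pos: [0.505, 0.2395, 0.1844]
tool_rot: [0.001, 1.0, -0.007, -0.001]
force: [0.7, 0.2, 0.1]
gripper_width: 0.996
finger_force: 0.0
```

```bash
cat > tool.py <<'E'
from h import *
import sys
k=sys.argv[1]; p,s=shot("wrist");save(p,sys.argv[2],k=1.3)
P=np.array(s["tool_pos"]);print(P.round(3))
for d in r.pinpoint(k,p)[:2]: print(np.round(d["xy"]),round(d["confidence"],2),at(p,d["xy"],.03,s).round(3))
for d in r.masks_of(k,p)[:2]:
    ys,xs=np.nonzero(d["pixels"]);w=np.array([at(p,u,.03,s)[:2] for u in zip(xs,ys)])
    c=w.mean(0);e,v=np.linalg.eigh(np.cov((w-c).T));t=(w-c)@v[:,1]
    print("mask",round(d["confidence"],2),c.round(3),np.degrees(np.arctan2(v[1,1],v[0,1])).round(1),np.ptp(t).round(3))
go(P[0],P[1],.034)
E
python3 tool.py whisk_mid w4.png
```

```text
[0.505 0.239 0.184]
[286. 189.] 0.67 [0.51  0.234 0.03 ]
[175. 352.] 0.58 [0.316 0.367 0.03 ]
mask 0.84 [0.351 0.211] -151.3 0.061
mask 0.61 [0.34  0.343] 138.5 0.149
yaw0 -0.8 turn rad 0.0 then shift mm [ -0.3  -1.2 151.9] pos [0.505 0.238 0.186] q6 0.83
```

View pics/w4.png

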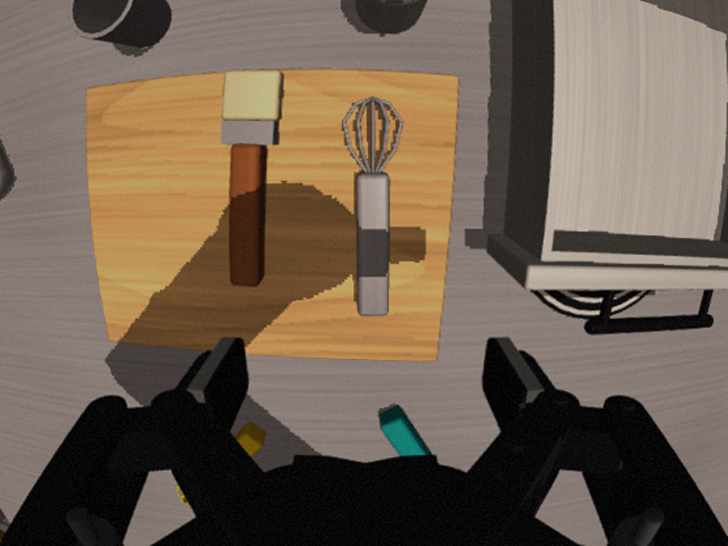

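Wrist view: the steel whisk's handle is centred at (373,244), aligned with the jaws. The brush handle is at (247,215). Grasping the whisk.

Emit:
{"api": "jog_arm", "payload": {"series": [[0.005, 0.003, 0.03, 0], [0, 0, 0.04, 0], [0, 0, 0.04, 0], [0, 0, 0.03, 0], [0, 0, 0.01, 0], [0, 0, 0, 0]]}}

```text
clock: 18.2
tool_pos: [0.5101, 0.235, 0.0349]
tool_rot: [0.001, 1.0, -0.007, -0.001]
force: [-0.4, 0.4, 0.6]
gripper_width: 0.998
finger_force: 0.0
```

Emit:
{"api": "jog_arm", "payload": {"series": [[0, 0, 0, 0], [0, 0, 0, 0], [0, 0, 0, 0], [0, 0, 0, 0], [0, 0, 0, 0], [0, 0, 0, 0], [0, 0, 0, 0]], "fingers": 255}}

```text
clock: 18.9
tool_pos: [0.5108, 0.2364, 0.0365]
tool_rot: [-0.0, 1.0, -0.006, 0.001]
force: [-1.3, 0.8, 6.3]
gripper_width: 0.247
finger_force: 60.1
```

Emit:
{"api": "jog_arm", "payload": {"series": [[0, 0, -0.02, 0], [0, 0, -0.03, 0], [0, 0, -0.04, 0], [0, 0, -0.04, 0], [0, 0, 0, 0]]}}

```text
clock: 19.4
tool_pos: [0.5131, 0.2379, 0.1713]
tool_rot: [-0.003, 1.0, -0.006, 0.005]
force: [0.8, 0.6, -1.2]
gripper_width: 0.244
finger_force: 59.2
```

```bash
python3 -c "
from h import *
go(.59,.075,.165,-1.5)"
```

```text
yaw0 -0.7 turn rad 0.015 then shift mm [ 81.1 160.9   6.3] pos [0.513 0.238 0.171] q6 0.84
```

Emit:
{"api": "jog_arm", "payload": {"series": [[0.0116, 0.023, 0, 0], [0.0116, 0.023, 0, 0], [0.0116, 0.023, 0, 0], [0.0116, 0.023, 0, 0], [0.0116, 0.023, 0, 0], [0.0116, 0.023, 0, 0], [0.0116, 0.023, 0, 0], [0, 0, 0, 0]]}}

```text
clock: 20.2
tool_pos: [0.5896, 0.0716, 0.1639]
tool_rot: [0.0, 1.0, -0.008, -0.001]
force: [-0.3, 0.5, -1.4]
gripper_width: 0.24
finger_force: 59.2
```

Emit:
{"api": "jog_arm", "payload": {"series": [[0, 0, 0.04, 0], [0, 0, 0.04, 0], [0, 0, 0.03, 0], [0, 0, 0.011, 0], [0, 0, 0, 0]]}}

```text
clock: 20.7
tool_pos: [0.5915, 0.0742, 0.046]
tool_rot: [0.001, 1.0, -0.005, 0.002]
force: [0.5, -2.5, 8.8]
gripper_width: 0.238
finger_force: 61.4
```

Emit:
{"api": "jog_arm", "payload": {"series": [[0, 0, 0, 0], [0, 0, 0, 0], [0, 0, 0, 0], [0, 0, 0, 0], [0, 0, -0.03, 0], [0, 0, -0.04, 0], [0, 0, -0.04, 0], [0, 0, -0.03, 0], [0, 0, 0, 0]], "fingers": 130}}

```text
clock: 21.6
tool_pos: [0.592, 0.0754, 0.1896]
tool_rot: [-0.002, 1.0, -0.006, 0.005]
force: [-0.0, 0.7, 0.1]
gripper_width: 0.488
finger_force: 0.0
```

```bash
python3 -c "
from h import *
for n in('top','side'):
  p,s=shot(n)
  for k in('whisk_mid','brush_mid'):
    for d in r.pinpoint(k,p)[:4]: print(n,k,round(d['confidence'],2),at(p,d['xy'],.03,s).round(3))
go(.53,.325,.19,-6)"
```

```text
top whisk_mid 0.73 [0.292 0.365 0.03 ]
top whisk_mid 0.51 [0.582 0.088 0.03 ]
side whisk_mid 0.87 [0.311 0.212 0.03 ]
side whisk_mid 0.79 [0.299 0.379 0.03 ]
side whisk_mid 0.69 [0.59  0.079 0.03 ]
side brush_mid 0.71 [0.533 0.319 0.03 ]
side brush_mid 0.54 [0.597 0.076 0.03 ]
yaw0 -0.7 turn rad 0.092 then shift mm [ -84.5 -243.5   -7.4] pos [0.589 0.074 0.183] q6 1.16
```

Emit:
{"api": "jog_arm", "payload": {"series": [[0, 0, 0, 0.09], [-0.012, -0.035, -0.001, 0], [-0.012, -0.035, -0.001, 0], [-0.012, -0.035, -0.001, 0], [-0.012, -0.035, -0.001, 0], [-0.012, -0.035, -0.001, 0], [-0.012, -0.035, -0.001, 0], [-0.012, -0.034, -0.001, 0], [0, 0, 0, 0], [0, 0, 0, 0]], "fingers": 0}}

```text
clock: 22.9
tool_pos: [0.5302, 0.3258, 0.1899]
tool_rot: [0.001, 0.999, -0.051, -0.001]
force: [0.8, 0.0, 0.2]
gripper_width: 1.001
finger_force: 0.0
```

```bash
python3 tool.py brush_mid w5.png
```

```text
[0.53  0.326 0.19 ]
[286. 184.] 0.62 [0.538 0.321 0.03 ]
mask 0.6 [0.571 0.318] 174.9 0.149
yaw0 -6.0 turn rad 0.0 then shift mm [ -0.9  -1.5 156.7] pos [0.531 0.324 0.191] q6 0.66
```

View pics/w5.png

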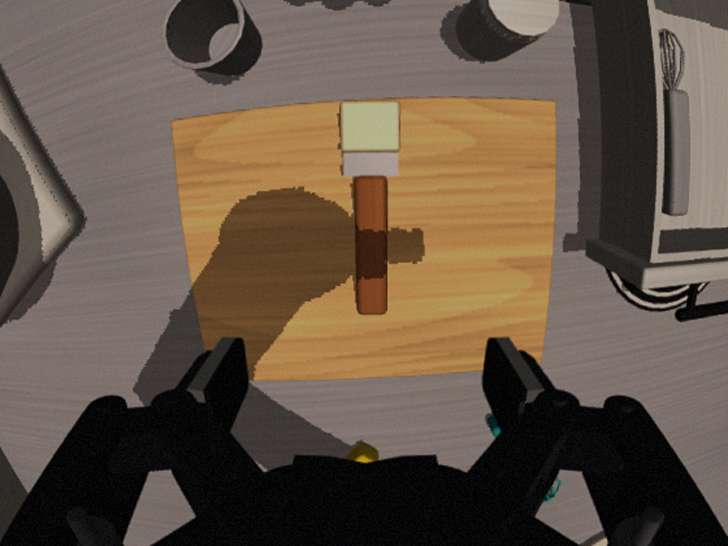

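Wrist view: the brush handle is centred at (371,245), aligned. The whisk lies in the drawer at (677,150), and the board has nothing else on it.

Emit:
{"api": "jog_arm", "payload": {"series": [[0.005, 0.004, 0.035, 0], [0, 0, 0.04, 0], [0, 0, 0.04, 0], [0, 0, 0.03, 0], [0, 0, 0.01, 0], [0, 0, 0, 0]]}}

```text
clock: 23.65
tool_pos: [0.5352, 0.3194, 0.035]
tool_rot: [0.001, 0.999, -0.052, -0.001]
force: [0.5, 0.3, 1.1]
gripper_width: 1.001
finger_force: 0.0
```

Emit:
{"api": "jog_arm", "payload": {"series": [[0, 0, 0, 0], [0, 0, 0, 0], [0, 0, 0, 0], [0, 0, 0, 0], [0, 0, 0, 0], [0, 0, 0, 0], [0, 0, 0, 0]], "fingers": 255}}

```text
clock: 24.35
tool_pos: [0.5359, 0.3214, 0.0376]
tool_rot: [-0.001, 0.999, -0.051, 0.001]
force: [-1.5, 0.1, 5.6]
gripper_width: 0.24
finger_force: 61.2
```

Emit:
{"api": "jog_arm", "payload": {"series": [[0, 0, -0.02, 0], [0, 0, -0.03, 0], [0, 0, -0.04, 0], [0, 0, -0.04, 0], [0, 0, 0, -0.09]]}}

```text
clock: 24.85
tool_pos: [0.538, 0.3228, 0.1728]
tool_rot: [-0.004, 1.0, -0.005, 0.005]
force: [1.5, -0.5, -0.4]
gripper_width: 0.241
finger_force: 60.3
```

```bash
python3 -c "
from h import *
go(.59,-.02,.165)"
```

```text
yaw0 -0.5 turn rad 0.0 then shift mm [ 55.2 342.3   7.8] pos [0.538 0.323 0.173] q6 0.76
```

Emit:
{"api": "jog_arm", "payload": {"series": [[0.005, 0.031, 0, 0], [0.005, 0.031, 0, 0], [0.005, 0.031, 0, 0], [0.005, 0.031, 0, 0], [0.005, 0.031, 0, 0], [0.005, 0.031, 0, 0], [0.005, 0.031, 0, 0], [0.005, 0.031, 0, 0], [0.005, 0.031, 0, 0], [0.005, 0.031, 0, 0], [0.005, 0.032, 0, 0], [0, 0, 0, 0]]}}

```text
clock: 26.05
tool_pos: [0.5855, -0.025, 0.1654]
tool_rot: [0.0, 1.0, -0.009, -0.001]
force: [0.6, 0.6, -1.5]
gripper_width: 0.24
finger_force: 60.4
```

```bash
python3 -c "
from h import *
s=r.sense();print(s['gripper_width'],s['finger_force'])
go(.59,-.02,.047)"
```

```text
0.2400040989708686 60.35086512565613
yaw0 -1.0 turn rad 0.0 then shift mm [  4.4  -5.1 118.4] pos [ 0.585 -0.025  0.165] q6 1.32
```

Emit:
{"api": "jog_arm", "payload": {"series": [[0.004, 0, 0.04, 0], [0, 0, 0.04, 0], [0, 0, 0.03, 0], [0, 0, 0.009, 0], [0, 0, 0, 0]]}}

```text
clock: 26.55
tool_pos: [0.5911, -0.0214, 0.0477]
tool_rot: [0.0, 1.0, -0.006, 0.001]
force: [-0.3, -0.9, -1.4]
gripper_width: 0.245
finger_force: 60.3
```

Emit:
{"api": "jog_arm", "payload": {"series": [[0, 0, 0, 0], [0, 0, 0, 0], [0, 0, 0, 0], [0, 0, 0, 0], [0, 0, -0.03, 0], [0, 0, -0.04, 0], [0, 0, -0.04, 0], [0, 0, -0.03, 0], [0, 0, 0, 0]], "fingers": 130}}

```text
clock: 27.45
tool_pos: [0.5928, -0.0217, 0.193]
tool_rot: [-0.001, 1.0, -0.006, 0.006]
force: [0.5, 0.3, -0.4]
gripper_width: 0.49
finger_force: 0.0
```

```bash
python3 -c "
from h import *
p,s=shot('wrist');save(p,'w6.png',k=1.3)
go(.459,.025,.21,-91)
print(r.sense()['gripper_width'])"
```

```text
yaw0 -0.7 turn rad -1.566 then shift mm [  44.4 -132.9  -19.9] pos [ 0.591 -0.022  0.19 ] q6 1.32
0.48645716359687263
```

View pics/w6.png

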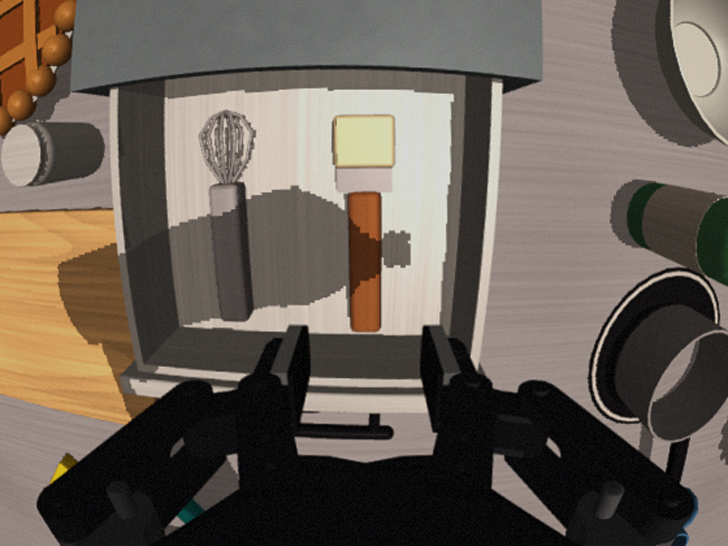

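Wrist view: the whisk at (230,215) and the brush at (364,225) both lie flat inside the drawer. Back to the handle.

Emit:
{"api": "jog_arm", "payload": {"series": [[0, 0, 0, 0.143], [0, 0, 0, 0.143], [0, 0, 0, 0.143], [0, 0, 0, 0.143], [0, 0, 0, 0.143], [0, 0, 0, 0.143], [0, 0, 0, 0.143], [0, 0, 0, 0.143], [0, 0, 0, 0.143], [0, 0, 0, 0.143], [0, 0, 0, 0.143], [0, 0, 0, 0]], "fingers": 180}}

```text
clock: 28.7
tool_pos: [0.5892, -0.022, 0.1857]
tool_rot: [-0.001, -0.702, 0.712, 0.001]
force: [-0.8, -0.1, 1.0]
gripper_width: 0.296
finger_force: 0.0
```

Emit:
{"api": "jog_arm", "payload": {"series": [[-0.011, 0.033, -0.005, 0], [-0.011, 0.033, -0.005, 0], [-0.011, 0.033, 0, 0], [-0.011, 0.033, 0, 0], [0, 0, 0.03, 0], [0, 0, 0.02, 0], [0, 0, 0, 0], [0, 0, 0, 0]]}}

```text
clock: 29.5
tool_pos: [0.4588, 0.024, 0.1472]
tool_rot: [-0.001, -0.702, 0.712, 0.0]
force: [0.3, 0.6, 0.3]
gripper_width: 0.293
finger_force: 0.0
```

```bash
python3 - <<'E'
from h import *
p,s=shot("wrist");save(p,"w7.png",k=1.3)
for d in r.pinpoint("unit_drawer0_handle",p)[:3]: print(np.round(d["xy"]),round(d["confidence"],2),np.round(at(p,d["xy"],.072,s),3))
go(.4595,.025,.075,-91.5)
E
```

```text
[259. 230.] 0.92 [0.473 0.027 0.072]
yaw0 -90.8 turn rad 0.012 then shift mm [-0.8  0.1 73.1] pos [0.46  0.024 0.148] q6 -0.42
```

View pics/w7.png

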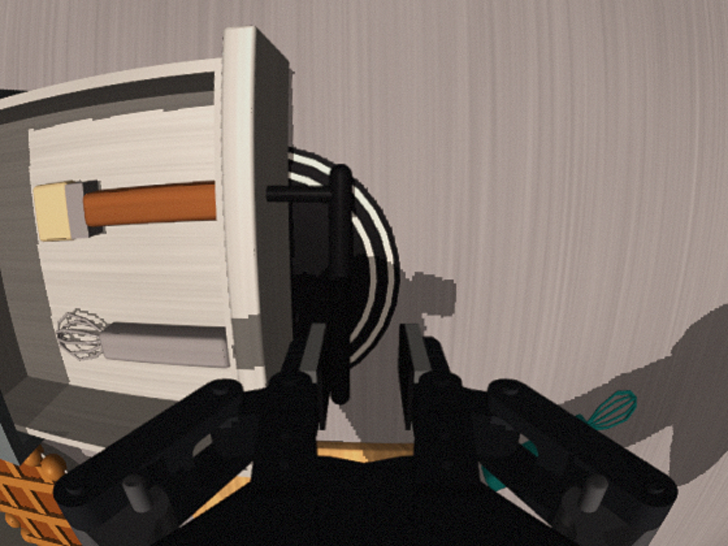

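Wrist view: the bar is at column ≈341, 23 px left of the jaw middle, so I need about +10 mm in x.

Emit:
{"api": "jog_arm", "payload": {"series": [[0, -0.01, 0.02, 0.01], [0, 0, 0.02, 0], [0, 0, 0.02, 0], [0, 0, 0.013, 0], [0, 0, 0, 0]]}}

```text
clock: 30.1
tool_pos: [0.4686, 0.0237, 0.0736]
tool_rot: [-0.001, -0.698, 0.716, 0.0]
force: [1.0, -1.4, -0.8]
gripper_width: 0.296
finger_force: 0.0
```

Emit:
{"api": "jog_arm", "payload": {"series": [[0, 0, 0, 0], [0, 0, 0, 0], [0, 0, 0, 0], [0, 0, 0, 0], [0, 0, 0, 0]], "fingers": 255}}

```text
clock: 30.6
tool_pos: [0.4696, 0.0242, 0.0753]
tool_rot: [0.001, -0.698, 0.716, -0.001]
force: [0.9, 0.1, 5.7]
gripper_width: 0.101
finger_force: 59.0
```

Emit:
{"api": "jog_arm", "payload": {"series": [[0, -0.01, 0, 0], [0, -0.02, 0, 0], [0, -0.02, 0, 0], [0, -0.02, 0, 0], [0, -0.02, 0, 0], [0, -0.02, 0, 0], [0, -0.02, 0, 0], [0, -0.02, 0, 0], [0, -0.02, 0, 0], [0, -0.008, 0, 0], [0, 0, 0, 0]]}}

```text
clock: 31.7
tool_pos: [0.6487, 0.0182, 0.0754]
tool_rot: [0.0, -0.698, 0.716, -0.001]
force: [0.9, -4.4, 5.2]
gripper_width: 0.103
finger_force: 59.6
```

Emit:
{"api": "jog_arm", "payload": {"series": [[0, -0.005, 0, 0], [0, -0.005, 0, 0], [0, -0.003, 0, 0], [0, -0.002, 0, 0], [0, 0, 0, 0]]}}

```text
clock: 32.2
tool_pos: [0.6581, 0.0178, 0.0754]
tool_rot: [-0.004, -0.698, 0.716, 0.002]
force: [-9.0, -1.7, 11.0]
gripper_width: 0.105
finger_force: 60.3
```

Emit:
{"api": "jog_arm", "payload": {"series": [[0, -0.003, 0, 0], [0, -0.002, 0, 0], [0, 0, 0, 0]]}}

```text
clock: 32.5
tool_pos: [0.6582, 0.0178, 0.0753]
tool_rot: [-0.008, -0.698, 0.716, 0.006]
force: [-20.5, 1.1, 19.5]
gripper_width: 0.1
finger_force: 61.3
```

Emit:
{"api": "jog_arm", "payload": {"series": [[0, 0.004, 0, 0], [0, 0, 0, 0], [0, 0, 0, 0], [0, 0, 0, 0], [0, 0, -0.02, 0], [0, 0, -0.04, 0], [0, 0, -0.04, 0], [0, 0, -0.04, 0], [0, 0, 0, 0]], "fingers": 180}}

```text
clock: 33.4
tool_pos: [0.6658, 0.0194, 0.2215]
tool_rot: [0.005, -0.699, 0.715, -0.004]
force: [0.3, 0.3, 0.5]
gripper_width: 0.297
finger_force: 0.0
```

```bash
python3 - <<'E'
from h import *
p,s=shot("wrist");save(p,"w8.png",k=1.3)
for d in r.pinpoint("unit_drawer0_handle",p)[:3]: print(np.round(d["xy"]),round(d["confidence"],2),np.round(at(p,d["xy"],.072,s),3))
for n in("top","side"):
  p,_=shot(n)
  for k in("pan_mid","pan_grip"):
    for d in r.pinpoint(k,p)[:2]: print(n,k,round(d["confidence"],2),at(p,d["xy"],Z[k]).round(3))
go(.378,-.349,.21,15.4)
E
```

```text
[291. 195.] 0.89 [0.659 0.02  0.072]
top pan_mid 0.88 [ 0.471 -0.324  0.035]
top pan_grip 0.75 [ 0.375 -0.353  0.055]
side pan_mid 0.76 [ 0.476 -0.323  0.035]
side pan_grip 0.95 [ 0.374 -0.36   0.055]
yaw0 -91.4 turn rad 1.277 then shift mm [ 371.7 -279.3    2.7] pos [0.662 0.019 0.213] q6 -0.3
```

View pics/w8.png

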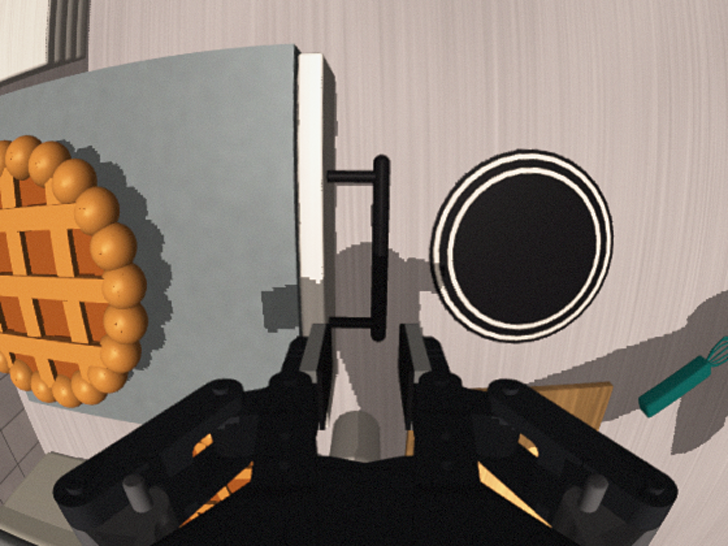

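Wrist view: the drawer front is flush with the unit (seam at column ≈297), so it is shut, and the cook disc at (525,245) is clear. Heading to the pan handle.

Emit:
{"api": "jog_arm", "payload": {"series": [[0, 0, 0, 0.142], [0, 0, 0, 0.142], [0, 0, 0, 0.142], [0, 0, 0, 0.142], [0, 0, 0, 0.142], [0, 0, 0, 0.142], [0, 0, 0, 0.142], [0, 0, 0, 0.142], [0, 0, 0, 0.142], [0, 0, 0, 0]], "fingers": 0}}

```text
clock: 34.8
tool_pos: [0.6625, 0.019, 0.2135]
tool_rot: [-0.001, -0.134, 0.991, -0.0]
force: [0.2, -0.4, -0.1]
gripper_width: 1.001
finger_force: 0.0
```

Emit:
{"api": "jog_arm", "payload": {"series": [[0.0372, -0.0279, 0, 0], [0.0372, -0.0279, 0, 0], [0.0372, -0.0279, 0, 0], [0.0372, -0.0279, 0, 0], [0.0372, -0.0279, 0, 0], [0.0372, -0.0279, 0, 0], [0.0372, -0.0279, 0, 0], [0.0372, -0.0279, 0, 0], [0.0372, -0.0279, 0, 0], [0.0372, -0.0279, 0, 0], [0, 0, 0, 0], [0, 0, 0, 0]]}}

```text
clock: 36.0
tool_pos: [0.3769, -0.3492, 0.2141]
tool_rot: [-0.0, -0.133, 0.991, 0.0]
force: [0.1, -0.3, 0.1]
gripper_width: 0.999
finger_force: 0.0
```

```bash
python3 - <<'E'
from h import *
p,s=shot("wrist");save(p,"w9.png",k=1.3)
for k in("pan_grip","pan_mid"):
    for d in r.pinpoint(k,p)[:3]: print(k,np.round(d["xy"]),round(d["confidence"],2),np.round(at(p,d["xy"],Z[k],s),3))
go(.378,-.349,.056,15.4)
E
```

```text
pan_grip [282. 186.] 0.83 [ 0.371 -0.35   0.055]
pan_mid [284. 279.] 0.88 [ 0.473 -0.32   0.035]
yaw0 -164.5 turn rad 0.002 then shift mm [  0.7  -1.  158.2] pos [ 0.378 -0.348  0.214] q6 -0.87
```

View pics/w9.png

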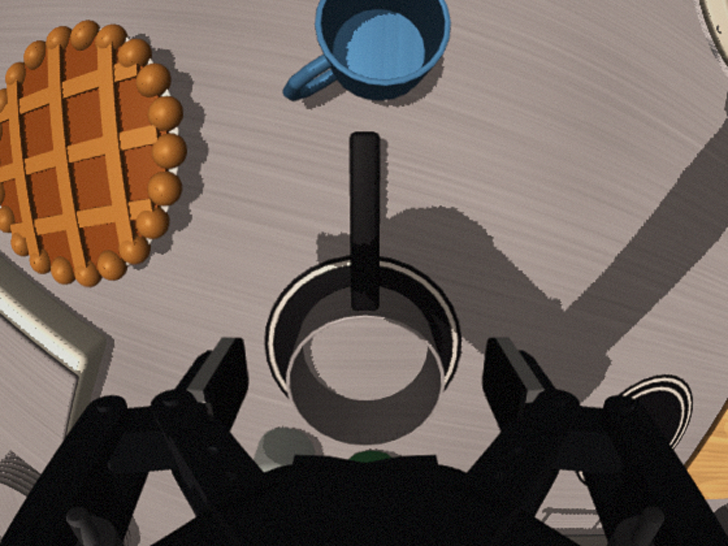

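Wrist view: the handle is centred at column 364, exactly between the jaws, and the pan is inside the single ring. Gripping.

Emit:
{"api": "jog_arm", "payload": {"series": [[0, 0, 0.035, 0], [0, 0, 0.035, 0], [0, 0, 0.035, 0], [0, 0, 0.035, 0], [0, 0, 0.018, 0], [0, 0, 0, 0]]}}

```text
clock: 36.75
tool_pos: [0.377, -0.3466, 0.0537]
tool_rot: [-0.003, -0.135, 0.991, 0.002]
force: [-0.9, 0.1, -0.0]
gripper_width: 0.998
finger_force: 0.0
```

Emit:
{"api": "jog_arm", "payload": {"series": [[0, 0, 0, 0], [0, 0, 0, 0], [0, 0, 0, 0], [0, 0, 0, 0], [0, 0, 0, 0], [0, 0, 0, 0], [0, 0, 0, 0], [0, 0, 0, 0]], "fingers": 255}}

```text
clock: 37.55
tool_pos: [0.3782, -0.3488, 0.0574]
tool_rot: [0.001, -0.134, 0.991, -0.001]
force: [-1.8, 1.0, 6.9]
gripper_width: 0.22
finger_force: 60.2
```

```bash
python3 - <<'E'
from h import *
s=r.sense();P=s["tool_pos"];print(s["gripper_width"],s["force"])
for n in("top","side"):
  p,_=shot(n)
  for d in r.pinpoint("pan_mid",p)[:2]: print(n,round(d["confidence"],2),at(p,d["xy"],.035).round(3))
# pan at ~ (.476,-.323); cook (.525,.037)
go(P[0]+.047,P[1]+.361,P[2])
E
```

```text
0.21979239264419084 [-1.77082662  0.9826874   6.93884824]
top 0.91 [ 0.468 -0.32   0.035]
side 0.75 [ 0.485 -0.331  0.035]
yaw0 -164.6 turn rad 0.0 then shift mm [-141.   335.6   -0. ] pos [ 0.378 -0.349  0.057] q6 -0.87
```

Emit:
{"api": "jog_arm", "payload": {"series": [[-0.005, 0.012, 0, 0], [-0.01, 0.024, 0, 0], [-0.01, 0.024, 0, 0], [-0.01, 0.024, 0, 0], [-0.01, 0.024, 0, 0], [-0.01, 0.024, 0, 0], [-0.01, 0.024, 0, 0], [-0.01, 0.024, 0, 0]]}}

```text
clock: 38.55
tool_pos: [0.4033, -0.1552, 0.0573]
tool_rot: [0.001, -0.133, 0.991, -0.001]
force: [-0.0, -8.9, 5.4]
gripper_width: 0.219
finger_force: 60.4
```

Emit:
{"api": "jog_arm", "payload": {"series": [[-0.01, 0.024, 0, 0], [-0.01, 0.024, 0, 0], [-0.01, 0.024, 0, 0], [-0.01, 0.024, 0, 0], [-0.01, 0.024, 0, 0], [-0.01, 0.024, 0, 0], [-0.006, 0.012, 0, 0], [0, 0, 0, 0], [0, 0, 0, 0]]}}

```text
clock: 39.45
tool_pos: [0.4246, 0.0134, 0.0573]
tool_rot: [0.0, -0.134, 0.991, 0.0]
force: [-5.3, 3.8, 10.9]
gripper_width: 0.224
finger_force: 60.9
```

```bash
python3 - <<'E'
from h import *
for n in("top","side"):
  p,s=shot(n)
  for d in r.pinpoint("pan_mid",p)[:2]: print(n,round(d["confidence"],2),at(p,d["xy"],.035).round(3))
print(s["tool_pos"],s["gripper_width"],s["force"])
E
```

```text
top 0.91 [0.525 0.036 0.035]
side 0.73 [0.522 0.041 0.035]
[0.42463434 0.01336498 0.05724153] 0.22048557404264524 [-5.13000795  4.62768835 10.31857842]
```

Pan centre is at about (.524,.039), against the disc centre at (.525,.037). Releasing, lifting clear and checking.

Emit:
{"api": "jog_arm", "payload": {"series": [[0, 0, 0, 0], [0, 0, 0, 0], [0, 0, 0, 0], [0, 0, 0, 0], [0, 0, 0, 0], [0, 0, -0.03, 0], [0, 0, -0.045, 0], [0, 0, -0.045, 0], [0, 0, -0.045, 0]], "fingers": 0}}

```text
clock: 40.55
tool_pos: [0.4243, 0.0126, 0.223]
tool_rot: [-0.0, -0.133, 0.991, -0.0]
force: [1.2, 1.5, -0.0]
gripper_width: 0.998
finger_force: 0.0
```

Emit:
{"api": "jog_arm", "payload": {"series": [[0.03, -0.03, -0.02, 0], [0.03, -0.03, 0, 0], [0.0, -0.04, 0, 0], [0, -0.04, 0, 0], [0, -0.04, 0, 0], [0, -0.04, 0, 0], [0, -0.04, 0, 0], [0, 0, 0, 0], [0, 0, 0, 0]]}}

```text
clock: 41.45
tool_pos: [0.4353, -0.2544, 0.2404]
tool_rot: [-0.001, -0.132, 0.991, 0.0]
force: [-0.6, 0.2, -0.6]
gripper_width: 0.999
finger_force: 0.0
```

```bash
python3 - <<'E'
from h import *
p,s=shot("top");save(p,"end.png",(110,90,430,310),2.4)
E
```

```text
(no output)
```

View pics/end.png

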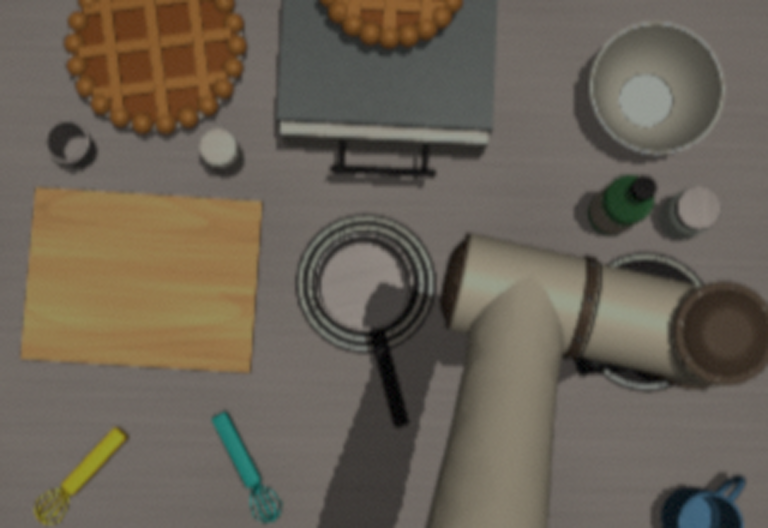

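Final view: the pan is within the double ring (365,283), the drawer is shut, the board is empty and the other items are where they were.

```bash
python3 -c "
from cell import r
print(r.finish_job())"
```

```text
the job is handed in; nothing more can be done
None
```

The job is handed in at about 41 s on the robot clock: the whisk and brush are in the shut drawer, the saucepan was slid back onto the double-ring disc, and nothing else was moved. I have not seen the judge's verdict.

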